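Hang tailgates to dry and set the fan timer

TASK

Hang every loose tailgate from the slotted block on the tall drying rail, each on its own S-hook from the low hook bar: pass the hook through the tailgate's hole and hang its other end over the rail, with the tailgates side by side and not touching one another. When all hang still, turn the fan timer's dial clockwise to its stop and then back by three clicks (30 degrees each). Leave the toy trucks and the paint tin alone.

Things in the scene. Friction and masses are not known exactly. Their poses are not given: they have to be found in the camera images.
- hook1: steel S-hook, 5 mm wire, 96 mm tall, in its own x-z plane, z up. Origin: middle of the wire at the bottom of the lower bend. Wire centre line (x,z mm): lower tip (-16,8), (0,0), (13,4), (18,12), slant to (-28,46), shank up to (-28,84), (-22,91), flat top to (12,91), (18,85), upper tip (18,74). Black grip sleeve on the shank, 12 wide (y), 10 (x), 30 tall, centred at (-28,0,66). 60 g.
- hook2: S-hook like hook1. Starts hanging on the hook bar by its flat top, its +x much as the bar's +x, so sleeve and lower tip are on the robot's side. The mouth between upper tip and lower bend, 62 mm, faces +x: it goes on or off a bar through it, raised about 26 mm above its hanging height and moved sideways along x.
- hook3: S-hook like hook1 and hook2, starting on the hook bar as they do
- tailgate1: flat dark sheet-steel tailgate, 4 mm thick (x), 60 wide (y), 65 tall (z), one hole through its face, 24 wide and 20 tall, in the middle of its width. Origin: centre of the hole, 19 mm below the top edge, 46 above the bottom edge; x is normal to its face. Starts upright, loose in a pocket of the block. At rest on a hook its origin is 7.5 mm below the hook's. 90 g. May be absent.
- tailgate2: tailgate like tailgate1. May be absent.
- tailgate3: tailgate like tailgate1. May be absent.
- block: loose slotted wood block, 70 (x) by 250 (y) by 28 mm high, 0.9 kg, on the bench. Origin: centre of its underside. Three pockets in one row along y at y = -80, 0, 80, each 64 by 5.8 mm and 22 deep (floor 6 mm up), hold the tailgates upright, faces along x, tops 71 mm up.
- rail: the drying rail, the taller stand, of dark wood with nothing on it at the start: a fixed flat steel bar along y, 290 long, 18 wide (x), 8 thick, its top 240 mm above the bench, on end posts at y = -139 and 139. Origin: on the bench below the bar's middle; -x is the robot's side. A hook hanging on it has its origin 88.5 mm below the bar's top.
- hook_bar: the hook bar, the lower stand, of aluminium: the same bar with its top 180 mm above the bench, origin on the bench below its middle; the three hooks hang on it 75 mm apart.
- timer: fan timer, a fixed grey box 120 by 120 by 50 mm, origin at the centre of its underside. White ticks round the dial mark its clicks, 30 degrees apart; the two longer ticks are its ends, and a small steel pin stands beyond the clockwise end.
- dial_grip (a point): on the dial's axis at the height to grip, 87 mm above the bench. The dial has a bar grip 14 mm thick, 42 long, 32 tall (top 94 mm up), a white mark on one end of its top; it turns about the vertical. The point turns with it: its x axis runs along the bar, the mark at -x.
- dial (a joint): dial angle in rad, growing clockwise seen from above; 0 = mark towards the timer's -x, 4.712 (270 degrees) = the clockwise stop. One click is 0.524 rad (30 degrees). It stays where it is left by friction (0.05 N m); clicks cannot be felt, count them by the ticks or the angle.
- truck_a: bystander: toy tipper truck, red cab, yellow bed, 140 by 60 by 70 mm, origin under its middle
- truck_b: bystander: toy tipper truck, orange cab, 140 by 60 by 70 mm, origin under its middle
- paint_tin: bystander: paint tin, 66 mm across, 75 tall, origin under its middle
Mind the look-alikes: they are no part of the job. Of the things shaped like the timer, the grey one is meant.

How it is judged:
On the way, in this order (a step that is already met when the one before it is completed fails the run):
1. every tailgate hangs still on its own hook on the drying rail, clear of the others (((distance between tailgate1 and hook1 below 0.014 m and z of hook1 in the frame of rail between 0.143 and 0.16 m and x of hook1 in the frame of rail between -0.016 and 0.016 m and y of hook1 in the frame of rail between -0.13 and 0.13 m) or (distance between tailgate1 and hook2 below 0.014 m and z of hook2 in the frame of rail between 0.143 and 0.16 m and x of hook2 in the frame of rail between -0.016 and 0.016 m and y of hook2 in the frame of rail between -0.13 and 0.13 m) or (distance between tailgate1 and hook3 below 0.014 m and z of hook3 in the frame of rail between 0.143 and 0.16 m and x of hook3 in the frame of rail between -0.016 and 0.016 m and y of hook3 in the frame of rail between -0.13 and 0.13 m)) and ((distance between tailgate2 and hook1 below 0.014 m and z of hook1 in the frame of rail between 0.143 and 0.16 m and x of hook1 in the frame of rail between -0.016 and 0.016 m and y of hook1 in the frame of rail between -0.13 and 0.13 m) or (distance between tailgate2 and hook2 below 0.014 m and z of hook2 in the frame of rail between 0.143 and 0.16 m and x of hook2 in the frame of rail between -0.016 and 0.016 m and y of hook2 in the frame of rail between -0.13 and 0.13 m) or (distance between tailgate2 and hook3 below 0.014 m and z of hook3 in the frame of rail between 0.143 and 0.16 m and x of hook3 in the frame of rail between -0.016 and 0.016 m and y of hook3 in the frame of rail between -0.13 and 0.13 m)) and ((distance between tailgate3 and hook1 below 0.014 m and z of hook1 in the frame of rail between 0.143 and 0.16 m and x of hook1 in the frame of rail between -0.016 and 0.016 m and y of hook1 in the frame of rail between -0.13 and 0.13 m) or (distance between tailgate3 and hook2 below 0.014 m and z of hook2 in the frame of rail between 0.143 and 0.16 m and x of hook2 in the frame of rail between -0.016 and 0.016 m and y of hook2 in the frame of rail between -0.13 and 0.13 m) or (distance between tailgate3 and hook3 below 0.014 m and z of hook3 in the frame of rail between 0.143 and 0.16 m and x of hook3 in the frame of rail between -0.016 and 0.016 m and y of hook3 in the frame of rail between -0.13 and 0.13 m)) and linear speed of each of tailgate1, tailgate2, tailgate3 below 0.05 m/s and distance between tailgate1 and tailgate2 above 0.058 m and distance between each of tailgate1, tailgate2 and tailgate3 above 0.058 m), for 0.3 s.
2. the dial is at its clockwise stop (within 0.1 rad) (value of joint dial above 4.612 rad), for 0.1 s.
At the end, for the whole second after the job is handed in: Each tailgate present hangs at rest by its hole on a hook (centres within 14 mm), the hook hangs on the drying rail (origin 80 to 97 mm below its top, within 16 mm of its line), hole centres 58 mm or more apart; the dial stands at 3.14 rad within 0.17, three clicks back from its stop (all of step 1 and value of joint dial between 2.971 and 3.311 rad); the robot touches nothing.
It fails at once if a bystander (toy truck or paint tin) is moved more than 30 mm (distance of any of truck_a, truck_b, paint_tin from where it was at the start of the episode above 0.03 m).
Of tailgate1, tailgate2, tailgate3 only 2 to 3 are there at a start; the rules pass over those that are not, and their reading is None.
At some moment in a run one of block may be knocked a few centimetres aside while the robot is not near it.
It also fails if it takes over 210 s, if anything falls off the work surface, if the arm or the gripper's body presses on something with over 40 N, if the wrist force passes 120 N, or if a joint passes its speed limit or range.

ROBOT

A 6-joint arm with a two-finger parallel gripper is mounted at the origin on the work surface. World frame = base frame: x ahead of the robot, y to its left, z up, the work surface at z = 0. Lengths are in m, angles in rad, forces in N, time in s.
With the tool pointing down it reaches from about 0.35 to 0.875 m from the base axis. Payload 4.2 kg.
Tool frame: the origin (TCP) lies on the centre line of the jaws, within the pads' length; the fingertips stand env.tips_ahead ahead of it and the grasp point (between the pads) lies 2 mm behind it (env.tips_ahead is the distance from the TCP to the fingertips, in m); z points along the fingers, y is the direction in which the jaws open and shut (so a half turn about z gives the same grasp; the last joint's range is limited). The gripper opens to 87 mm and grips with 3 to 60 N. Pads are 19 mm wide; open, the fingers measure 117 mm over their backs; the gripper's body (75 mm by 190 mm) begins 51 mm behind the grasp point.
Start: joints at [-0.991, 0.385, 0.008, 0, -1.194, -0.259], TCP at [0.197, -0.593, 0.24] pointing down, gripper open.
Joint ranges: [-3.14, 3.14], [-1.21, 2.06], [-1.07, 1.41], [-3.16, 2.05], [-2.99, -0.16], [-3.1, 3.1]. Speed limits (rad/s): [2.79, 2.79, 3.14, 3.14, 3.14, 3.14].

INTERFACE

Orientations are given as a rotation vector (axis times angle).
In Python, from workcell import env, viewer, ticket gives the robot as it stands. The module is installed in compiled form; this text tells all that it offers.
- The arm moves only by the tool move_arm, never from a script. Its argument "steps" is a list that holds one entry, the list of rows, each a list of 5 numbers: the finger opening in cm, from 0 to 8.7, then the shift along the tool's x, y, z in cm, then the turn about the tool's z in rad. A call has 1 to 12 rows; each row is the pose to reach, as a shift and turn from the pose measured when the call began, along the tool's axes at that moment; what a row does not reach only later rows make up. A row lasts 1/10 s, in which the tool goes at most 50 mm and 8.59 degrees, less where a joint would pass 70% of its speed; a pose out of reach is approached as far as the arm can. A call with a gripper value outside its range is refused whole. The fingers move at their own pace and stop on an object; "grip_force" is the grip in N (left out, the last holds). Time passes only in rows, so rows that repeat a pose let the fingers close. It gives the time, the measured TCP pose, the force and the opening at its end, in the units of the state.
- env.observe(): the state, without advancing time (a new reading comes with each control period).
- viewer.snapshot(name): name is "scene" or "top" or "wrist"; returns (picture, depth): 384x512x3 uint8, red, green, blue; 384x512 float32, m along the optical axis (not along the pixel's ray), 0 where there is no reading.
- viewer.calibration(name): a dict with "mtx" (3x3 intrinsics, pixels), "eye" and "orientation" of the camera in the world; the wrist camera has in their place "mount" (4x4, takes a point from camera to tool coordinates, whose origin is the TCP and whose axes are the flange's). Camera axes: x right, y down, z forward; pixel columns grow to the right and rows downward; lengths in m; the calibration is good to about 2 mm. A picture is of the moment at which its call begins: read the wrist's pose just before it. calibration takes no time and is no camera call.
- ticket.close_job(): hands the job in, once; it reports no verdict.
The state is a dict: "t": time; "qpos": joint angles; "joint_velocities": joint speeds; "joint_torque": joint torques, N m; "tool_pos": TCP position; "orientation": TCP orientation; "force": force on the tool from outside, world axes, zero at the start; "ft_torque": the same for the moment, N m; "opening": finger opening in m.
Only numpy, scipy, OpenCV 4.12 (cv2) and the standard library are available. Lean on these libraries where they do the work, as an engineer would, in place of code of your own. Each camera call takes 0.05 s, during which the arm holds its last target. There are 200 camera calls.

## Working session

There is one attempt and no reset: what is moved stays moved. The work goes in short steps, Python scripts to look and compute and a tool call to move; the robot and the scene stay as the last step left them, time stands still between calls to the robot, and variables do not carry over. Pictures are saved under pics/ and viewed, about 12 in all and at most 16, crops included, and the job is handed in when it is done.

Besides the shell and the picture viewer there is one more tool, called after "Emit:" by a JSON object that holds its "api" and its "payload". move_arm: Moves the arm, as the interface text tells. Its arguments: {"type":"object","properties":{"steps":{"type":"array","items":{"type":"array","items":{"type":"array","items":{"type":"number"}}}},"grip_force":{"type":"number"}},"required":["steps"]}

```bash
mkdir -p pics
cat > h.py <<'E'
import numpy as np, cv2
from scipy.spatial.transform import Rotation as R
from workcell import env, viewer, ticket
def cam(name, st=None):
    c=viewer.calibration(name); K=np.array(c["mtx"])
    if name=="wrist":
        st=st or env.observe(); M=np.array(c["mount"])
        T=np.eye(4);T[:3,:3]=R.from_rotvec(st["orientation"]).as_matrix();T[:3,3]=st["tool_pos"]
        return K,T@M
    T=np.eye(4);o=np.array(c["orientation"])
    T[:3,:3]=o if o.shape==(3,3) else R.from_rotvec(o).as_matrix()
    T[:3,3]=c["eye"];return K,T
def snap(name,save=None,scale=1):
    st=env.observe();K,T=cam(name,st)
    p,d=viewer.snapshot(name)
    v,u=np.mgrid[:384,:512]
    P=np.stack([(u-K[0,2])/K[0,0]*d,(v-K[1,2])/K[1,1]*d,d],-1)@T[:3,:3].T+T[:3,3]
    P[d==0]=np.nan
    if save: cv2.imwrite("pics/"+save+".png",p[...,::-1])
    return p,P
E
python3 - <<'E'
from h import *
s=env.observe();print({k:np.round(v,3) for k,v in s.items()},env.tips_ahead)
for n in("scene","top"):
    K,T=cam(n);print(n,K.round(1).tolist(),T.round(3).tolist())
    p,P=snap(n,n+"0");np.savez(n+"0",p=p,P=P)
print(viewer.calibration("wrist"))
E
```

```text
{'t': np.float64(0.0), 'qpos': array([-9.910e-01,  3.860e-01,  7.000e-03, -1.000e-03, -1.194e+00,
       -2.590e-01]), 'joint_velocities': array([ 0.   , -0.002, -0.001, -0.   ,  0.   , -0.001]), 'joint_torque': array([-0.0000e+00, -3.9067e+01,  1.8740e+01,  4.2200e+00,  1.1000e-02,
       -0.0000e+00]), 'tool_pos': array([ 0.197, -0.593,  0.238]), 'orientation': array([ 5.010e-01, -3.101e+00, -3.000e-03]), 'force': array([-0.397, -0.984,  0.519]), 'ft_torque': array([ 0.006,  0.012, -0.003]), 'opening': np.float64(0.087)} 0.017
scene [[424.1, 0.0, 256.9], [0.0, 424.1, 196.9], [0.0, 0.0, 1.0]] [[-0.062, 0.806, -0.588, 1.248], [0.998, 0.052, -0.034, 0.052], [0.003, -0.589, -0.808, 0.987], [0.0, 0.0, 0.0, 1.0]]
top [[477.0, 0.0, 261.0], [0.0, 477.0, 191.7], [0.0, 0.0, 1.0]] [[-0.005, -0.989, 0.146, 0.349], [-1.0, 0.005, 0.004, -0.022], [-0.004, -0.145, -0.989, 1.648], [0.0, 0.0, 0.0, 1.0]]
{'mtx': array([[345.44183863,   0.        , 262.20897832],
       [  0.        , 345.44183863, 186.64519213],
       [  0.        ,   0.        ,   1.        ]]), 'mount': array([[ 9.79130644e-04, -9.61979917e-01, -2.73118438e-01,
         7.53881637e-02],
       [ 9.99999204e-01,  7.24705457e-04,  1.03243769e-03,
         3.33466239e-04],
       [-7.95253904e-04, -2.73119231e-01,  9.61979861e-01,
        -1.45199545e-01],
       [ 0.00000000e+00,  0.00000000e+00,  0.00000000e+00,
         1.00000000e+00]])}
```

View pics/top0.png

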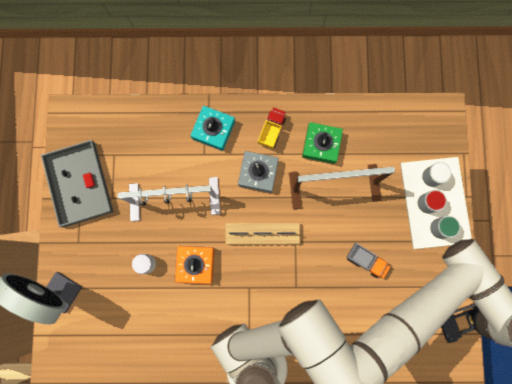

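View pics/scene0.png

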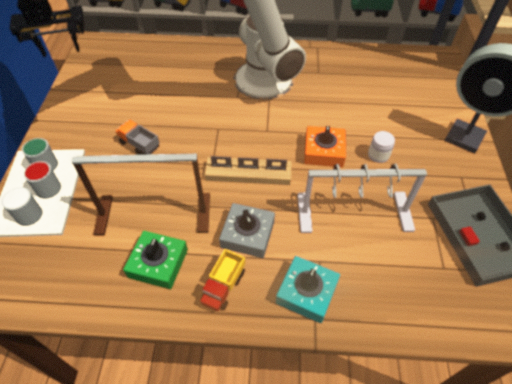

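The top view shows the block at (262,234), the hook bar at (175,192), the rail at (345,175) and the grey timer at (258,172). Next I measure them from the depth.

```bash
cat > m.py <<'E'
from h import *
def rect(Q,n):
    (c,s,a)=cv2.minAreaRect((Q[:,:2]*1000).astype(np.float32));print(n,len(Q),np.round(c,1),np.round(s,1),round(a,1),'z',np.round(np.median(Q[:,2]),4))
for f in("top","scene"):
    D=np.load(f+"0.npz");p,P=D["p"],D["P"];v,u=np.mgrid[:384,:512]
    def sel(box,z0,z1):
        if f=="scene": m=np.ones((384,512),bool)&(P[...,0]>box[0])&(P[...,0]<box[1])&(P[...,1]>box[2])&(P[...,1]<box[3])
        else: m=(P[...,0]>box[0])&(P[...,0]<box[1])&(P[...,1]>box[2])&(P[...,1]<box[3])
        return m&(P[...,2]>z0)&(P[...,2]<z1)
    print(f)
    rail=sel((.2,.8,-.5,-.05),.225,.255);rect(P[rail],"rail")
    hb=sel((.2,.8,.05,.5),.172,.192);rect(P[hb],"hookbar")
    for n,m in(("rail",rail),("hb",hb)):
        q=P[m][:,:2];c=np.median(q,0);w=np.linalg.svd(q-q.mean(0))[2][0];print(n,'mean',q.mean(0).round(4),'dir',w.round(4),'ext',np.sort((q-q.mean(0))@w)[[0,-1]].round(3))
    b=sel((.2,.6,-.2,.2),.02,.035);rect(P[b],"block")
    t=sel((.2,.6,-.2,.2),.045,.09)
    n,l,s,c=cv2.connectedComponentsWithStats(t.astype(np.uint8))
    for i in range(1,n):
        if s[i,4]>3: rect(P[l==i],"tg")
    g=sel((.3,.75,-.12,.12),.04,.056);rect(P[g],"timer")
    g=sel((.3,.75,-.12,.12),.08,.1);rect(P[g],"knob") if g.any() else 0
E
python3 m.py
python3 - <<'E'
import cv2,numpy as np
a=cv2.imread('pics/top0.png')
x=cv2.resize(a[160:260,110:310],None,fx=4,fy=4,interpolation=cv2.INTER_CUBIC)
cv2.imwrite('pics/top0c.png',x[:, :800])
E
```

```text
top
rail 604 [ 609.4 -270.1] [ 19.1 289.6] 5.5 z 0.2413
hookbar 629 [561.2 286.7] [ 52.9 290.4] 4.2 z 0.1818
rail mean [ 0.6089 -0.2694] dir [ 0.0929 -0.9957] ext [-0.144  0.146]
hb mean [0.566  0.2871] dir [ 0.075  -0.9972] ext [-0.145  0.145]
block 1343 [441.9   5.5] [310.5 301.8] 1.4 z 0.0293
tg 39 [594.9 -24.9] [51.  10.5] 88.0 z 0.0517
tg 10 [ 590.3 -128.9] [13.8  5.8] 46.9 z 0.0771
tg 15 [574.4 145.1] [ 7.9 17.2] 50.0 z 0.0639
tg 32 [445.7  63.2] [59.3  3.1] 89.7 z 0.069
tg 28 [445.5 -17.4] [56.8  2.8] 90.0 z 0.0692
tg 29 [445.3 -96.5] [56.3  2.7] 90.0 z 0.0669
tg 552 [339.9 174.2] [ 52.  118.2] 89.5 z 0.0525
timer 920 [582.8  -1.8] [351.9 212.2] 4.7 z 0.0513
knob 56 [558.5  26.4] [ 31.6 246.2] 72.3 z 0.094
scene
rail 977 [ 609.3 -273.9] [ 22.5 290.2] 5.5 z 0.2408
hookbar 960 [561.7 282.8] [ 53.  289.8] 4.3 z 0.181
rail mean [ 0.6109 -0.2729] dir [-0.0944  0.9955] ext [-0.146  0.144]
hb mean [0.568  0.2818] dir [-0.0777  0.997 ] ext [-0.143  0.146]
block 1384 [398.6  37.6] [340.1 280. ] 69.7 z 0.0294
tg 554 [340.6 172.7] [ 55.  123.1] 89.1 z 0.0522
tg 115 [ 446.1 -101.6] [ 8.3 58.8] 1.8 z 0.0648
tg 121 [445.6 -23.7] [58.5  8.8] 89.6 z 0.0644
tg 117 [445.9  59.8] [57.9  8.4] 89.3 z 0.0646
tg 56 [580.4 141.1] [18.9 10.8] 45.0 z 0.0682
tg 6 [ 594.4 -130.7] [11.   2.2] 1.9 z 0.0676
tg 36 [594.3 -36.6] [11.1 38.6] 0.3 z 0.051
timer 1634 [ 5.959e+02 -1.000e-01] [330.1 205.6] 6.2 z 0.051
knob 102 [658.1  -8.1] [43.3 14. ] 21.2 z 0.0941
```

View pics/top0c.png

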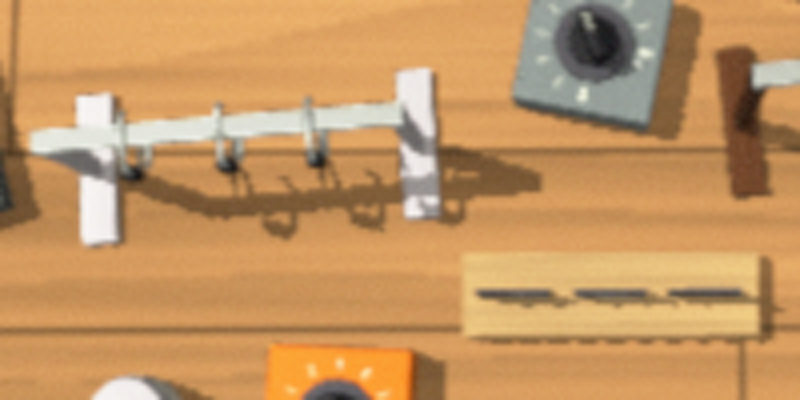

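The crop shows three tailgates in the pockets, and the hooks' black sleeves at crop (135,172), (228,163) and (318,158). I'll measure the sleeves and the timer, and start moving the arm up.

```bash
cat > m2.py <<'E'
from h import *
for f in("top","scene"):
    D=np.load(f+"0.npz");p,P=D["p"].astype(int),D["P"];X,Y,Z=P[...,0],P[...,1],P[...,2];print(f)
    dark=p.max(-1)<80
    m=dark&(X>.48)&(X<.6)&(Y>.13)&(Y<.43)&(Z>.1)&(Z<.2)
    n,l,s,c=cv2.connectedComponentsWithStats(m.astype(np.uint8))
    for i in range(1,n):
        if s[i,4]>1:q=P[l==i];print('sleeve',s[i,4],np.median(q,0).round(4),q.max(0).round(3),q.min(0).round(3),c[i].round())
    g=(abs(X-.6)<.12)&(abs(Y-.02)<.1)&(Z>.045)&(Z<.053)&(np.ptp(p,-1)<40)
    n,l,s,c=cv2.connectedComponentsWithStats(g.astype(np.uint8));i=1+s[1:,4].argmax();q=P[l==i]
    print('timer',cv2.minAreaRect((q[:,:2]*1000).astype(np.float32)))
    g=(abs(X-.6)<.12)&(abs(Y-.0)<.1)&(Z>.085)&(Z<.1);q=P[g];print('knob',len(q),cv2.minAreaRect((q[:,:2]*1000).astype(np.float32)))
    w=g&(p.min(-1)>130);print('mark',P[w].round(3).tolist(),np.argwhere(w).tolist())
    b=(abs(X-.445)<.06)&(abs(Y+.02)<.15)&(Z>.022)&(Z<.036);print('block',cv2.minAreaRect((P[b][:,:2]*1000).astype(np.float32)))
E
python3 m2.py
```

```text
top
sleeve 10 [0.5419 0.2079 0.1581] [0.549 0.214 0.179] [0.54  0.207 0.152] [189. 200.]
sleeve 7 [0.5385 0.277  0.1666] [0.544 0.281 0.179] [0.536 0.276 0.153] [167. 201.]
sleeve 11 [0.5316 0.3528 0.1632] [0.537 0.36  0.18 ] [0.529 0.351 0.148] [143. 203.]
timer ((657.3162841796875, -5.7205352783203125), (115.76280975341797, 119.25934600830078), 78.32656860351562)
knob 53 ((658.2545166015625, -4.245406150817871), (43.134620666503906, 14.087563514709473), 20.690824508666992)
mark [[0.673, -0.0, 0.098]] [[163, 256]]
block ((446.0679626464844, -17.277000427246094), (248.07638549804688, 68.4270248413086), 89.70437622070312)
scene
sleeve 2 [0.5446 0.2765 0.1718] [0.545 0.278 0.172] [0.544 0.275 0.172] [362. 167.]
sleeve 5 [0.5379 0.3529 0.1718] [0.539 0.356 0.174] [0.537 0.35  0.168] [393. 167.]
timer ((658.7520141601562, -7.444541931152344), (118.21821594238281, 120.02457427978516), 78.59296417236328)
knob 94 ((658.1213989257812, -8.105602264404297), (43.262264251708984, 14.015490531921387), 21.225149154663086)
mark [[0.64, -0.021, 0.092], [0.668, -0.003, 0.095], [0.669, -0.001, 0.096], [0.672, -0.003, 0.096], [0.671, -0.001, 0.095]] [[210, 242], [219, 248], [219, 249], [220, 248], [220, 249]]
block ((446.1937561035156, -22.287147521972656), (76.32025909423828, 249.98814392089844), 0.5425034165382385)
```

Emit:
{"api": "move_arm", "payload": {"steps": [[[4, 0, 0, -4, 0.05], [4, 0, 0, -8, 0.1], [4, 0, 0, -12, 0.15], [4, 0, 0, -14, 0.245], [4, 0, 0, -14, 0.245]]]}}

```text
t: 0.6
tool_pos: [0.1973, -0.5938, 0.3823]
orientation: [-0.117, 3.137, -0.007]
force: [0.5, 0.4, 0.1]
opening: 0.0551
```

Emit:
{"api": "move_arm", "payload": {"steps": [[[4, -2.1, 4.5, 0, 0], [4, -4.2, 9, 0, 0], [4, -6.3, 13.5, 0, 0], [4, -8.4, 18, 0, 0], [4, -10.5, 22.5, 0, 0], [4, -12.6, 27, 0, 0], [4, -14.7, 31.5, 0, 0], [4, -16.8, 36, 0, 0], [4, -18.9, 40.5, 0, 0], [4, -21, 45, 0, 0], [4, -21, 45, 0, 0]]]}}

```text
t: 1.7
tool_pos: [0.3741, -0.1247, 0.3791]
orientation: [-0.134, 3.138, -0.005]
force: [0.6, -0.5, 0.4]
opening: 0.0397
```

Emit:
{"api": "move_arm", "payload": {"steps": [[[4, -2.1, 4.5, 0, 0], [4, -4.2, 9, 0, 0], [4, -6.3, 13.5, 0, 0], [4, -8.4, 18, 0, 0], [4, -10.5, 22.5, 0, 0], [4, -12.6, 27, 0, 0], [4, -14.7, 31.5, 3, 0], [4, -15, 33, 6, 0], [4, -15, 33, 8, 0], [4, -15, 33, 8, 0]]]}}

```text
t: 2.7
tool_pos: [0.4937, 0.2155, 0.2929]
orientation: [0.134, -3.13, 0.014]
force: [0.2, -1.2, 0.1]
opening: 0.0403
```

```bash
cat >> h.py <<'E'
def delta(x,y,z,yaw=None):
    "tool shift (cm) and turn (rad) to put TCP at x,y,z with tool-y at world angle 90+yaw deg"
    s=env.observe();M=R.from_rotvec(s["orientation"]).as_matrix()
    d=M.T@(np.array([x,y,z])-s["tool_pos"])*100
    a=np.degrees(np.arctan2(-M[1,0],-M[0,0]))
    t=0 if yaw is None else np.radians(a-yaw)
    print('t',round(float(s['t']),2),'at',s['tool_pos'].round(4),'yaw',a.round(2),'-> shift',d.round(2),'turn',round(t,3),'open',round(float(s['opening']),4),'F',s['force'].round(1))
E
python3 - <<'E'
from h import *
delta(.545,.2085,.157,4.4)
p,P=snap("wrist","w1");np.savez("w1",p=p,P=P)
E
```

```text
t 2.7 at [0.4937 0.2155 0.2929] yaw 4.92 -> shift [-5.18 -1.03 13.55] turn 0.009 open 0.0403 F [ 0.2 -1.2  0.1]
```

View pics/w1.png

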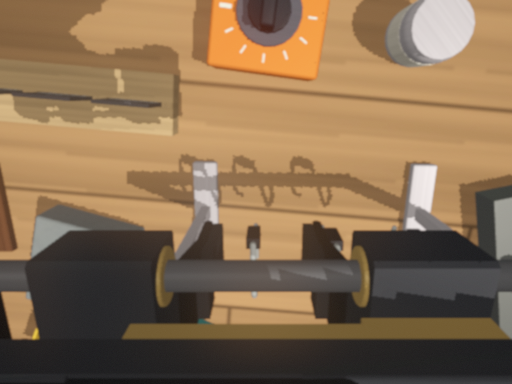

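The wrist view shows the hook's sleeve between the fingers at (253,236).

Run:
```python
from h import *
D=np.load("w1.npz");p,P=D["p"].astype(int),D["P"]
for v in range(222,300,4):print(v,[(u,P[v,u].round(3).tolist(),int(p[v,u].mean())) for u in(248,253,258)])
```

```text
222 [(248, [0.591, 0.203, 0.0], 160), (253, [0.591, 0.21, -0.001], 158), (258, [0.589, 0.216, 0.001], 159)]
226 [(248, [0.538, 0.206, 0.145], 114), (253, [0.537, 0.21, 0.146], 84), (258, [0.537, 0.215, 0.147], 82)]
230 [(248, [0.538, 0.206, 0.154], 67), (253, [0.538, 0.21, 0.155], 57), (258, [0.537, 0.215, 0.156], 57)]
234 [(248, [0.538, 0.207, 0.164], 60), (253, [0.537, 0.211, 0.165], 56), (258, [0.537, 0.215, 0.164], 58)]
238 [(248, [0.538, 0.207, 0.172], 62), (253, [0.538, 0.211, 0.172], 61), (258, [0.537, 0.215, 0.172], 63)]
242 [(248, [0.541, 0.207, 0.172], 61), (253, [0.54, 0.211, 0.175], 111), (258, [0.54, 0.216, 0.173], 73)]
246 [(248, [0.545, 0.207, 0.172], 64), (253, [0.542, 0.212, 0.178], 160), (258, [0.544, 0.216, 0.173], 72)]
250 [(248, [0.632, 0.206, 0.001], 153), (253, [0.544, 0.212, 0.181], 159), (258, [0.576, 0.217, 0.114], 160)]
254 [(248, [0.638, 0.206, 0.0], 156), (253, [0.546, 0.212, 0.185], 162), (258, [0.583, 0.218, 0.109], 165)]
258 [(248, [0.645, 0.207, -0.001], 149), (253, [0.55, 0.212, 0.184], 186), (258, [0.643, 0.221, -0.0], 155)]
262 [(248, [0.461, 0.21,
[... 335 characters left out ...]
[0.463, 0.211, 0.363], 92), (258, [0.462, 0.213, 0.364], 93)]
278 [(248, [0.463, 0.21, 0.364], 93), (253, [0.464, 0.212, 0.363], 93), (258, [0.463, 0.213, 0.364], 92)]
282 [(248, [0.465, 0.21, 0.363], 88), (253, [0.464, 0.212, 0.364], 87), (258, [0.464, 0.213, 0.364], 88)]
286 [(248, [0.466, 0.21, 0.364], 84), (253, [0.467, 0.212, 0.362], 85), (258, [0.465, 0.213, 0.364], 85)]
290 [(248, [0.467, 0.211, 0.363], 82), (253, [0.467, 0.212, 0.363], 85), (258, [0.467, 0.213, 0.363], 83)]
294 [(248, [0.702, 0.211, -0.001], 166), (253, [0.581, 0.215, 0.186], 181), (258, [0.7, 0.226, 0.0], 161)]
298 [(248, [0.707, 0.212, 0.001], 166), (253, [0.707, 0.219, 0.0], 165), (258, [0.706, 0.226, -0.0], 167)]
```

Emit:
{"api": "move_arm", "payload": {"steps": [[[4, -2.5, -0.8, 0, 0.01], [4, -4.9, -0.8, 2, 0.01], [4, -4.9, -0.8, 6, 0.01], [4, -4.9, -0.8, 9, 0.01], [4, -4.9, -0.8, 11.5, 0.01], [4, -4.9, -0.8, 13.6, 0.01], [4, -4.9, -0.8, 13.6, 0.01], [4, -4.9, -0.8, 13.6, 0.01]]]}}

```text
t: 3.55
tool_pos: [0.5449, 0.2106, 0.1613]
orientation: [0.118, -3.137, 0.01]
force: [0.3, 0.3, 0.6]
opening: 0.04
```

Run:
```python
from h import *
delta(.5425,.2108,.156,4.4)
```

```text
t 3.55 at [0.5449 0.2106 0.1613] yaw 4.31 -> shift [0.24 0.04 0.53] turn -0.002 open 0.04 F [0.3 0.3 0.6]
```

Emit:
{"api": "move_arm", "payload": {"grip_force": 40, "steps": [[[4, 0.25, 0.04, 0.5, 0], [4, 0.25, 0.04, 0.5, 0], [0.8, 0.25, 0.04, 0.5, 0], [0.8, 0.25, 0.04, 0.5, 0], [0.8, 0.25, 0.04, 0.5, 0], [0.8, 0.25, 0.04, 0.5, 0], [0.8, 0.25, 0.04, 0.5, 0]]]}}

```text
t: 4.25
tool_pos: [0.5424, 0.2108, 0.1564]
orientation: [0.118, -3.138, 0.01]
force: [-0.2, 0.3, 0.3]
opening: 0.0117
```

Emit:
{"api": "move_arm", "payload": {"steps": [[[0.8, 0, 0, -1.3, 0], [0.8, 0, 0, -2.6, 0], [0.8, 0, 0, -2.6, 0], [0.8, 0, 0, -2.6, 0]]]}}

```text
t: 4.65
tool_pos: [0.5426, 0.2112, 0.1832]
orientation: [0.118, -3.139, 0.008]
force: [-0.7, 0.3, -0.8]
opening: 0.0117
```

Run:
```python
from h import *
delta(.49,.2108,.182,4.4)
```

```text
t 4.65 at [0.5426 0.2112 0.1832] yaw 4.31 -> shift [5.25 0.36 0.12] turn -0.002 open 0.0117 F [-0.7  0.3 -0.8]
```

Emit:
{"api": "move_arm", "payload": {"steps": [[[0.8, 2, 0, 0, 0], [0.8, 4, 0, 0, 0], [0.8, 5.5, 0.3, 0, 0], [0.8, 7, -1.5, 0, 0], [0.8, 8, -5, 0, 0.02], [0.8, 9, -9, 0, 0.04], [0.8, 10, -13, 0, 0.075], [0.8, 10.4, -14, 0, 0.075], [0.8, 10.4, -14, 0, 0.075]]]}}

```text
t: 5.55
tool_pos: [0.4487, 0.0624, 0.1839]
orientation: [-0.003, -3.141, 0.008]
force: [0.6, 0.6, -0.2]
opening: 0.0115
```

Run:
```python
from h import *
delta(.4475,.0615,.113,0)
p,P=snap("wrist","w2");np.savez("w2",p=p,P=P)
p,P=snap("scene","s2");np.savez("s2",p=p,P=P)
cv2.imwrite("pics/c2.png",np.vstack([p[120:260,150:410,::-1].repeat(2,0).repeat(2,1)]))
```

```text
t 5.55 at [0.4487 0.0624 0.1839] yaw -0.12 -> shift [ 0.12 -0.06  7.09] turn -0.002 open 0.0115 F [ 0.6  0.6 -0.2]
```

View pics/w2.png

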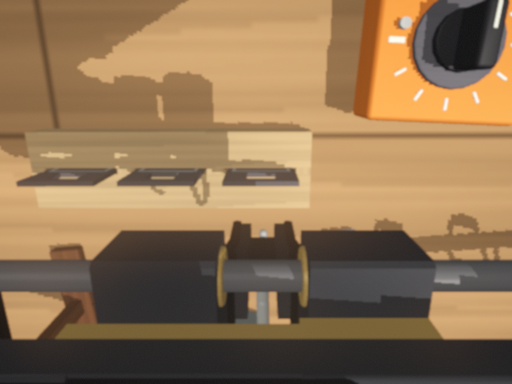

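The wrist view shows the three tailgates at (67,177), (163,177) and (262,178), and the held hook at about (262,240).

```bash
cat > tg.py <<'E'
from h import *
def tgs(P):
    X,Y,Z=P[...,0],P[...,1],P[...,2]
    m=(abs(X-.445)<.09)&(abs(Y+.02)<.2)&(Z>.058)&(Z<.08)
    n,l,s,c=cv2.connectedComponentsWithStats(m.astype(np.uint8))
    for i in range(1,n):
        if s[i,4]>8:
            q=P[l==i];w=np.polyfit(q[:,1],q[:,0],1)
            print('tg',s[i,4],'x',np.median(q[:,0]).round(4),'y mid',((q[:,1].max()+q[:,1].min())/2).round(4),'w',np.ptp(q[:,1]).round(3),'slope',w[0].round(3),'ztop',q[:,2].max().round(4),c[i].round())
if __name__=="__main__":
    import sys
    for f in sys.argv[1:]:
        print(f);tgs(np.load(f+".npz")["P"])
E
python3 tg.py w2 s2 top0
```

```text
w2
tg 657 x 0.4424 y mid -0.0989 w 0.061 slope 0.003 ztop 0.0732 [ 59. 181.]
tg 666 x 0.4421 y mid -0.0206 w 0.06 slope 0.001 ztop 0.0733 [157. 181.]
tg 660 x 0.442 y mid 0.0609 w 0.06 slope -0.001 ztop 0.0733 [261. 181.]
s2
tg 79 x 0.4456 y mid -0.1016 w 0.058 slope -0.011 ztop 0.0758 [220. 158.]
tg 82 x 0.4461 y mid -0.0235 w 0.058 slope 0.021 ztop 0.075 [247. 159.]
tg 82 x 0.4456 y mid 0.0599 w 0.058 slope 0.016 ztop 0.0753 [276. 160.]
top0
tg 15 x 0.4469 y mid 0.0764 w 0.033 slope -0.04 ztop 0.0763 [232. 232.]
tg 11 x 0.4466 y mid 0.0437 w 0.02 slope 0.008 ztop 0.0787 [243. 232.]
tg 19 x 0.4466 y mid -0.0174 w 0.056 slope -0.005 ztop 0.0793 [261. 232.]
tg 18 x 0.4461 y mid -0.0965 w 0.056 slope 0.002 ztop 0.0783 [286. 232.]
```

Emit:
{"api": "move_arm", "payload": {"steps": [[[0.8, 0, -0.15, 3, 0], [0.8, 0, -0.15, 6, 0], [0.8, 0, -0.15, 7.1, 0], [0.8, 0, -0.15, 7.1, 0], [0.8, 0, -0.15, 7.1, 0]]]}}

```text
t: 6.15
tool_pos: [0.4507, 0.0634, 0.1133]
orientation: [-0.003, 3.141, -0.007]
force: [1.2, -0.1, -0.6]
opening: 0.0118
```

Run:
```python
from h import *
delta(.4225,.0608,.113,0)
p,P=snap("scene");cv2.imwrite("pics/c3.png",cv2.resize(p[110:210,190:330,::-1],None,fx=5,fy=5,interpolation=cv2.INTER_CUBIC))
```

```text
t 6.15 at [0.4507 0.0634 0.1133] yaw 0.12 -> shift [ 2.82 -0.26  0.03] turn 0.002 open 0.0118 F [ 1.2 -0.1 -0.6]
```

View pics/c3.png

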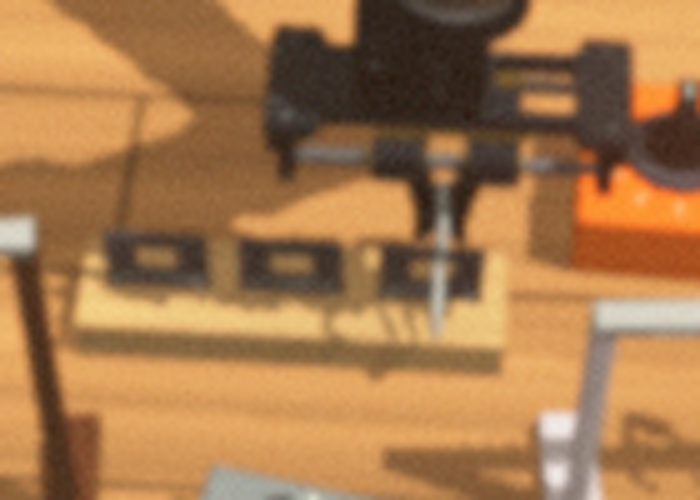

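The hook is down on the far side of the tailgate and lines up with its hole (crop 432,268). I insert it and lift.

Emit:
{"api": "move_arm", "payload": {"steps": [[[0.8, 0.2, -0.26, 0.03, 0], [0.8, 0.9, -0.26, 0.03, 0], [0.8, 1.6, -0.26, 0.03, 0], [0.8, 2.3, -0.26, 0.03, 0], [0.8, 2.8, -0.26, 0.03, 0], [0.8, 2.8, -0.26, 0.03, 0]]]}}

```text
t: 6.8
tool_pos: [0.422, 0.0606, 0.1135]
orientation: [-0.003, 3.14, -0.006]
force: [-0.4, -0.5, -0.7]
opening: 0.0117
```

Emit:
{"api": "move_arm", "payload": {"steps": [[[0.8, 0, 0, -1, 0], [0.8, 0, 0, -2, 0], [0.8, 0, 0, -3, 0], [0.8, 0, 0, -4, 0], [0.8, 0, 0, -5, 0], [0.8, 0, 0, -7, 0], [0.8, 0, 0, -9, 0], [0.8, 0, 0, -9, 0]]]}}

```text
t: 7.6
tool_pos: [0.4236, 0.0617, 0.2066]
orientation: [-0.004, 3.134, -0.002]
force: [0.9, 0.6, -0.8]
opening: 0.0115
```

Run:
```python
from h import *
delta(.45,.0608,.25,0)
p,P=snap("scene");cv2.imwrite("pics/c4.png",cv2.resize(p[90:210,190:330,::-1],None,fx=4,fy=4,interpolation=cv2.INTER_CUBIC))
```

```text
t 7.6 at [0.4236 0.0617 0.2066] yaw 0.15 -> shift [-2.67 -0.1  -4.32] turn 0.003 open 0.0115 F [ 0.9  0.6 -0.8]
```

View pics/c4.png

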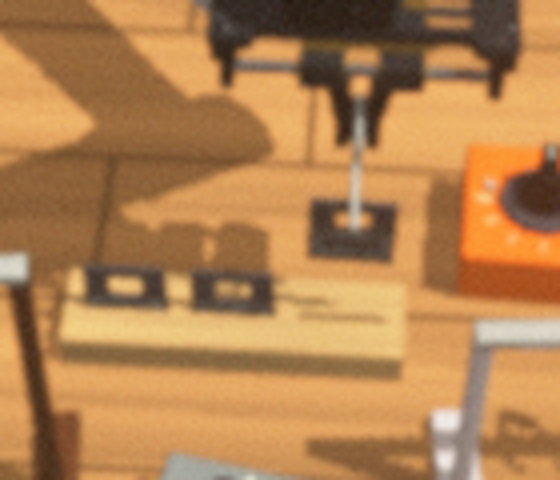

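Emit:
{"api": "move_arm", "payload": {"steps": [[[0.8, 0, -1, -1, 0], [0.8, -0.5, -3, -2, 0], [0.8, -1.2, -6, -3, 0], [0.8, -2, -9.5, -3.6, -0.02], [0.8, -3, -13, -3.6, -0.03], [0.8, -4, -17, -3.6, -0.04], [0.8, -5, -21, -3.6, -0.05], [0.8, -6, -25, -3.6, -0.06], [0.8, -7.5, -29, -3.6, -0.07], [0.8, -9, -33, -3.6, -0.08], [0.8, -10.5, -36.5, -3.6, -0.09], [0.8, -11.4, -39, -3.6, -0.093]]]}}

```text
t: 8.85
tool_pos: [0.5367, -0.3313, 0.241]
orientation: [-0.146, 3.136, -0.003]
force: [-0.4, 0.5, -1.6]
opening: 0.0116
```

Run:
```python
from h import *
delta(.5469,-.3534,.2424,5.5)
```

```text
t 8.85 at [ 0.5367 -0.3313  0.241 ] yaw 5.35 -> shift [-0.81 -2.3  -0.13] turn -0.003 open 0.0116 F [-0.4  0.5 -1.6]
```

Emit:
{"api": "move_arm", "payload": {"steps": [[[0.8, -0.3, -1.2, -0.13, 0], [0.8, -0.6, -2.2, -0.13, 0], [0.8, -0.8, -2.3, -0.13, 0], [0.8, -0.8, -2.3, -0.13, 0], [0.8, -0.8, -2.3, -0.13, 0], [0.8, -0.8, -2.3, -0.13, 0], [0.8, -0.8, -2.3, -0.13, 0]]]}}

```text
t: 9.55
tool_pos: [0.5468, -0.3527, 0.2428]
orientation: [-0.148, 3.135, -0.003]
force: [-0.5, -0.6, -1.7]
opening: 0.0115
```

Run:
```python
from h import *
delta(.5917,-.3491,.2424,5.5)
p,P=snap("scene");cv2.imwrite("pics/c5.png",cv2.resize(p[80:240,50:230,::-1],None,fx=3.5,fy=3.5,interpolation=cv2.INTER_CUBIC))
p,P=snap("wrist");np.savez("w5",p=p,P=P);cv2.imwrite("pics/w5.png",p[...,::-1])
```

```text
t 9.55 at [ 0.5468 -0.3527  0.2428] yaw 5.4 -> shift [-4.5  -0.06  0.05] turn -0.002 open 0.0115 F [-0.5 -0.6 -1.7]
```

View pics/c5.png

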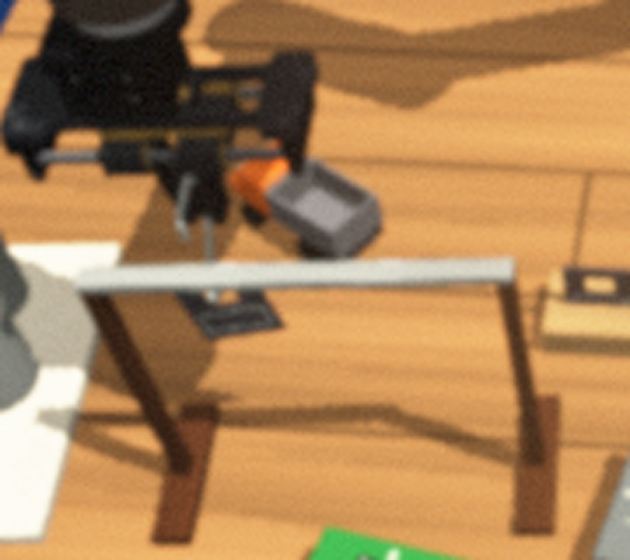

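Run:
```python
from h import *
p,P=snap("scene")
for (u,v) in [(102,131),(102,134),(102,138),(102,141),(102,143),(102,145),(101,145),(102,147),(110,146),(110,150),(109,152),(120,172),(113,166),(126,171)]:print(u,v,P[v,u].round(3),p[v,u])
```

```text
102 131 [ 0.561 -0.352  0.273] [89 88 83]
102 134 [ 0.569 -0.35   0.272] [97 96 88]
102 138 [ 0.579 -0.349  0.269] [88 87 79]
102 141 [ 0.561 -0.363  0.239] [75 77 69]
102 143 [ 0.558 -0.366  0.229] [115 113 104]
102 145 [ 0.597 -0.345  0.265] [140 133 122]
101 145 [ 0.597 -0.347  0.264] [148 140 127]
102 147 [ 0.594 -0.348  0.255] [122 110  92]
110 146 [ 0.361 -0.464  0.   ] [116  98  81]
110 150 [ 0.38  -0.458  0.003] [120 107  89]
109 152 [ 0.57  -0.351  0.21 ] [121 106  89]
120 172 [ 0.575 -0.34   0.141] [64 62 58]
113 166 [ 0.575 -0.353  0.163] [153 114  82]
126 171 [ 0.573 -0.325  0.143] [82 79 74]
```

The hook is upright: its top is at z≈0.27 and its tip is above the bar. I move it over the rail and lower it.

Emit:
{"api": "move_arm", "payload": {"steps": [[[0.8, -0.8, 0, 0.05, 0], [0.8, -2, 0, 0.05, 0], [0.8, -3.2, 0, 0.05, 0], [0.8, -4.2, 0, 0.05, 0], [0.8, -4.5, 0, 0.05, 0], [0.8, -4.5, 0, 0.05, 0], [0.8, -4.5, 0, 1, 0], [0.8, -4.5, 0, 2, 0], [0.8, -4.5, 0, 2.6, 0], [0.8, -4.5, 0, 2.6, 0]]]}}

```text
t: 10.7
tool_pos: [0.5912, -0.3489, 0.2165]
orientation: [-0.147, 3.137, -0.003]
force: [-0.1, 0.3, -1.5]
opening: 0.0116
```

Run:
```python
from h import *
delta(.5917,-.3491,.2164,5.5)
```

```text
t 10.7 at [ 0.5912 -0.3489  0.2165] yaw 5.38 -> shift [-0.05 -0.03  0.01] turn -0.002 open 0.0116 F [-0.1  0.3 -1.5]
```

Emit:
{"api": "move_arm", "payload": {"steps": [[[0.8, 0, 0, 0.15, 0], [0.8, 0, 0, 0.15, 0], [1.6, 0, 0, 0.15, 0], [2.5, 0, 0, 0.15, 0], [4, 0, 0, 0.15, 0], [4, 0, 0, 0.15, 0], [4, 1, 0, -1, 0], [4, 3, 0, -4, 0], [4, 6, 0, -8, 0], [4, 9, 0, -11, 0]]]}}

```text
t: 11.7
tool_pos: [0.5002, -0.3575, 0.3294]
orientation: [-0.148, 3.135, -0.006]
force: [0.1, -0.6, 0.4]
opening: 0.04
```

```bash
cat > rl.py <<'E'
from h import *
p,P=snap("scene");X,Y,Z=P[...,0],P[...,1],P[...,2]
o=np.array([.6095,-.272]);a=np.radians(5.45);xr=(X-o[0])*np.cos(a)+(Y-o[1])*np.sin(a);yr=-(X-o[0])*np.sin(a)+(Y-o[1])*np.cos(a)
m=(abs(xr)<.05)&(abs(yr)<.13)&(Z>.08)&(Z<.165)&(p.max(-1)<110)
n,l,s,c=cv2.connectedComponentsWithStats(m.astype(np.uint8))
for i in range(1,n):
    if s[i,4]>20:
        k=l==i;print('hung',s[i,4],'xr',np.median(xr[k]).round(4),'yr',yr[k].min().round(3),yr[k].max().round(3),'z',Z[k].min().round(3),Z[k].max().round(3))
E
python3 - <<'E'
from h import *
delta(.5917,-.3491,.2164,5.5)
exec(open("rl.py").read())
cv2.imwrite("pics/c6.png",cv2.resize(p[80:240,50:230,::-1],None,fx=3.5,fy=3.5,interpolation=cv2.INTER_CUBIC))
E
```

```text
t 11.7 at [ 0.5002 -0.3575  0.3294] yaw 5.41 -> shift [-9.15  0.02 11.33] turn -0.002 open 0.04 F [ 0.1 -0.6  0.4]
hung 299 xr 0.0046 yr -0.105 -0.044 z 0.097 0.164
```

View pics/c6.png

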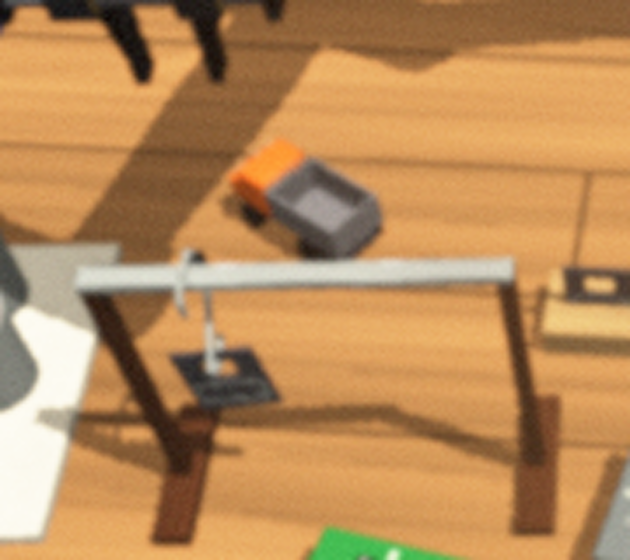

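Hook and tailgate 1 hang on the rail. Going for the second hook.

Emit:
{"api": "move_arm", "payload": {"steps": [[[4, -0.4, 4.8, 0, 0], [4, -0.8, 9.6, 0, 0], [4, -1.2, 14.4, 0, 0], [4, -1.6, 19.2, 0, 0], [4, -2, 24, 0, 0], [4, -2.4, 28.8, 0, 0], [4, -2.8, 33.6, 0, 0], [4, -3.2, 38.4, 0, 0], [4, -3.6, 43.2, 0, 0.01], [4, -4, 48, 0, 0.017], [4, -4.4, 52.8, 0, 0.017], [4, -4.8, 57.6, 0, 0.017]]]}}

```text
t: 12.95
tool_pos: [0.4914, 0.2203, 0.3325]
orientation: [-0.119, 3.128, -0.013]
force: [0.9, 0.2, 0.3]
opening: 0.0397
```

Emit:
{"api": "move_arm", "payload": {"steps": [[[4, -0.2, 4, 2, 0], [4, -0.3, 7, 3, 0], [4, -0.3, 7.5, 3.5, 0], [4, -0.3, 7.5, 3.5, 0]]]}}

```text
t: 13.35
tool_pos: [0.4886, 0.2951, 0.2962]
orientation: [-0.121, 3.129, -0.016]
force: [0.0, -0.0, 0.4]
opening: 0.0397
```

```bash
cat > sl.py <<'E'
from h import *
def sleeve(y0):
    p,P=snap("wrist");X,Y,Z=P[...,0],P[...,1],P[...,2]
    m=(p.max(-1)<100)&(abs(X-.535)<.03)&(abs(Y-y0)<.025)&(Z>.14)&(Z<.177)
    n,l,s,c=cv2.connectedComponentsWithStats(m.astype(np.uint8));i=1+s[1:,4].argmax();q=P[l==i]
    x=np.percentile(q[:,0],20);y=(np.percentile(q[:,1],3)+np.percentile(q[:,1],97))/2
    print('sleeve',s[i,4],c[i].round(),'front',x.round(4),'y',y.round(4),np.ptp(q[:,1]).round(4),'ztop',q[:,2].max().round(4))
    return x+.0050,y
E
python3 - <<'E'
from sl import *
x,y=sleeve(.282);print(x,y);delta(x,y,.156,4.4)
E
ls
```

```text
sleeve 201 [243. 231.] front 0.5328 y 0.2811 0.0105 ztop 0.1744
0.5377577202327064 0.28114361054162385
t 13.4 at [0.489  0.2944 0.2971] yaw 4.35 -> shift [-4.6  -1.56 14.18] turn -0.001 open 0.0402 F [-0.1 -0.8  1. ]
h.py
m.py
m2.py
pics
rl.py
s2.npz
scene0.npz
sl.py
tg.py
top0.npz
w1.npz
w2.npz
w5.npz
```

Emit:
{"api": "move_arm", "payload": {"steps": [[[4, -2.3, -1.2, 0, 0], [4, -4.6, -1.6, 2, 0], [4, -4.6, -1.6, 6, 0], [4, -4.6, -1.6, 9, 0], [4, -4.6, -1.6, 10.5, 0], [4, -4.6, -1.6, 10.5, 0]]]}}

```text
t: 14.0
tool_pos: [0.5368, 0.2785, 0.1914]
orientation: [-0.115, 3.131, -0.018]
force: [0.1, 0.0, 0.2]
opening: 0.0401
```

Run:
```python
from sl import *
x,y=.5378,.2811;delta(x,y,.156,4.4)
```

```text
t 14.0 at [0.5368 0.2785 0.1914] yaw 4.22 -> shift [-0.09  0.29  3.54] turn -0.003 open 0.0401 F [0.1 0.  0.2]
```

Emit:
{"api": "move_arm", "payload": {"steps": [[[4, -0.1, 0.3, 0, 0], [4, -0.1, 0.3, 1.5, 0], [4, -0.1, 0.3, 3, 0], [4, -0.1, 0.3, 3.5, 0], [4, -0.1, 0.3, 3.5, 0], [0.8, -0.1, 0.3, 3.5, 0], [0.8, -0.1, 0.3, 3.5, 0], [0.8, -0.1, 0.3, 3.5, 0], [0.8, -0.1, 0.3, 3.5, 0], [0.8, -0.1, 0.3, 3.5, 0]]]}}

```text
t: 15.0
tool_pos: [0.5379, 0.2813, 0.1566]
orientation: [-0.115, 3.131, -0.018]
force: [0.2, 1.6, 1.7]
opening: 0.0116
```

Emit:
{"api": "move_arm", "payload": {"steps": [[[0.8, 0, 0, -1.3, 0], [0.8, 0, 0, -2.6, 0], [0.8, 0, 0, -2.6, 0], [0.8, 0, 0, -2.6, 0]]]}}

```text
t: 15.4
tool_pos: [0.5378, 0.2818, 0.1835]
orientation: [-0.115, 3.13, -0.016]
force: [-0.5, 0.1, -0.5]
opening: 0.0116
```

Run:
```python
from h import *
delta(.4475,-.0205,.185,0)
```

```text
t 15.4 at [0.5378 0.2818 0.1835] yaw 4.22 -> shift [ 11.23 -29.49   0.05] turn 0.074 open 0.0116 F [-0.5  0.1 -0.5]
```

Emit:
{"api": "move_arm", "payload": {"steps": [[[0.8, 2, 0, 0, 0], [0.8, 4, 0, 0, 0], [0.8, 5.5, -0.5, 0, 0], [0.8, 7, -3, 0, 0], [0.8, 7.8, -7, 0, 0.02], [0.8, 8.5, -11, 0, 0.03], [0.8, 9.2, -15, 0, 0.04], [0.8, 9.8, -19, 0, 0.05], [0.8, 10.4, -23, 0, 0.06], [0.8, 11, -27, 0, 0.074], [0.8, 11, -29.2, 0, 0.074], [0.8, 11, -29.4, 0, 0.074]]]}}

```text
t: 16.6
tool_pos: [0.449, -0.0215, 0.1853]
orientation: [0.007, 3.132, -0.016]
force: [0.4, 0.1, -0.4]
opening: 0.0114
```

Run:
```python
from tg import *
s=env.observe();p,P=snap("wrist");tgs(P)
p,P=snap("scene");tgs(P)
delta(.4475,-.0207,.113,0)
```

```text
tg 666 x 0.4421 y mid -0.0989 w 0.06 slope 0.002 ztop 0.0729 [166. 179.]
tg 660 x 0.4421 y mid -0.0208 w 0.06 slope -0.0 ztop 0.0739 [264. 179.]
tg 82 x 0.4459 y mid -0.1013 w 0.059 slope -0.023 ztop 0.0762 [220. 158.]
tg 78 x 0.4463 y mid -0.0234 w 0.058 slope -0.006 ztop 0.0777 [247. 159.]
t 16.7 at [ 0.4496 -0.0198  0.1854] yaw -0.11 -> shift [ 0.28 -0.02  7.23] turn -0.002 open 0.0116 F [ 0.3 -0.6 -0.7]
```

Emit:
{"api": "move_arm", "payload": {"steps": [[[0.8, 0.1, -0.1, 3, 0], [0.8, 0.1, -0.1, 6, 0], [0.8, 0.1, -0.1, 7.2, 0], [0.8, 0.1, -0.1, 7.2, 0], [0.8, 0.1, -0.1, 7.2, 0]]]}}

```text
t: 17.2
tool_pos: [0.4498, -0.0206, 0.1136]
orientation: [0.0, 3.131, -0.015]
force: [0.9, -0.1, -0.9]
opening: 0.0115
```

Run:
```python
from tg import *
delta(.4225,-.0210,.113,0)
p,P=snap("scene");tgs(P)
```

```text
t 17.2 at [ 0.4498 -0.0206  0.1136] yaw -0.01 -> shift [ 2.73 -0.04  0.04] turn -0.0 open 0.0115 F [ 0.9 -0.1 -0.9]
tg 79 x 0.4462 y mid -0.1015 w 0.059 slope -0.008 ztop 0.0758 [220. 158.]
tg 34 x 0.4462 y mid -0.0419 w 0.021 slope 0.013 ztop 0.0762 [241. 159.]
tg 37 x 0.4457 y mid -0.0076 w 0.026 slope -0.026 ztop 0.0784 [253. 159.]
tg 16 x 0.4877 y mid -0.0216 w 0.003 slope -0.618 ztop 0.0786 [246. 170.]
```

Emit:
{"api": "move_arm", "payload": {"steps": [[[0.8, 0.2, 0, 0.03, 0], [0.8, 0.9, 0, 0.03, 0], [0.8, 1.6, 0, 0.03, 0], [0.8, 2.3, 0, 0.03, 0], [0.8, 2.7, 0, 0.03, 0], [0.8, 2.7, 0, 0.03, 0]]]}}

```text
t: 17.85
tool_pos: [0.4223, -0.0207, 0.1136]
orientation: [0.0, 3.13, -0.015]
force: [0.2, -0.8, -0.8]
opening: 0.0118
```

Emit:
{"api": "move_arm", "payload": {"steps": [[[0.8, 0, 0, -1, 0], [0.8, 0, 0, -2, 0], [0.8, 0, 0, -3, 0], [0.8, 0, 0, -4, 0], [0.8, 0, 0, -5, 0], [0.8, 0, 0, -7, 0], [0.8, 0, 0, -9, 0], [0.8, 0, 0, -9, 0]]]}}

```text
t: 18.65
tool_pos: [0.4232, -0.0195, 0.2067]
orientation: [-0.0, 3.124, -0.012]
force: [1.2, 0.6, -1.9]
opening: 0.0115
```

Run:
```python
from tg import *
p,P=snap("scene");tgs(P);v=P
m=(abs(P[...,0]-.45)<.03)&(abs(P[...,1]+.02)<.035)&(P[...,2]>.075)&(P[...,2]<.16)&(p.max(-1)<100);q=P[m];print(len(q),np.percentile(q,[2,50,98],axis=0).round(3).tolist())
a=np.radians(5.45)
# slot s=0: TCP = rail mid -25 mm in x_rail; approach 45 more
o=np.array([.6095,-.272]);u=np.array([np.cos(a),np.sin(a)]);print((o-.025*u).round(4),(o-.07*u).round(4))
delta(*(o-.07*u),.2424,5.45)
```

```text
tg 82 x 0.446 y mid -0.1014 w 0.058 slope -0.022 ztop 0.0761 [220. 158.]
173 [[0.443, -0.046, 0.097], [0.448, -0.02, 0.12], [0.452, 0.005, 0.153]]
[ 0.5846 -0.2744] [ 0.5398 -0.2786]
t 18.7 at [ 0.422  -0.0196  0.205 ] yaw -0.02 -> shift [-11.84 -25.93  -3.36] turn -0.095 open 0.0118 F [ 0.4  0.  -1.4]
```

Emit:
{"api": "move_arm", "payload": {"steps": [[[0.8, 0, -1, -1, 0], [0.8, -0.5, -3, -2, 0], [0.8, -1.2, -6, -3, 0], [0.8, -2.5, -9.5, -3.4, -0.03], [0.8, -4, -13, -3.4, -0.05], [0.8, -6, -16.5, -3.4, -0.07], [0.8, -8, -20, -3.4, -0.09], [0.8, -10, -23, -3.4, -0.095], [0.8, -11.4, -25.3, -3.4, -0.095], [0.8, -11.8, -25.9, -3.4, -0.095], [0.8, -11.8, -25.9, -3.4, -0.095], [0.8, -11.8, -25.9, -3.4, -0.095]]]}}

```text
t: 19.9
tool_pos: [0.5385, -0.2779, 0.2423]
orientation: [-0.148, 3.126, -0.012]
force: [-0.1, -0.5, -1.9]
opening: 0.0112
```

Run:
```python
from h import *
delta(.5846,-.2744,.2424,5.45)
```

```text
t 19.9 at [ 0.5385 -0.2779  0.2423] yaw 5.42 -> shift [-4.63 -0.09  0.04] turn -0.0 open 0.0112 F [-0.1 -0.5 -1.9]
```

Emit:
{"api": "move_arm", "payload": {"steps": [[[0.8, 0, -0.1, 0.04, 0], [0.8, -0.8, -0.1, 0.04, 0], [0.8, -2, -0.1, 0.04, 0], [0.8, -3.2, -0.1, 0.04, 0], [0.8, -4.3, -0.1, 0.04, 0], [0.8, -4.6, -0.1, 0.04, 0], [0.8, -4.6, -0.1, 0.04, 0], [0.8, -4.6, -0.1, 1, 0], [0.8, -4.6, -0.1, 2, 0], [0.8, -4.6, -0.1, 2.6, 0], [0.8, -4.6, -0.1, 2.6, 0]]]}}

```text
t: 21.0
tool_pos: [0.584, -0.2748, 0.2166]
orientation: [-0.148, 3.127, -0.012]
force: [-1.6, -0.2, -0.3]
opening: 0.0115
```

Run:
```python
from h import *
delta(.5846,-.2744,.2164,5.45)
```

```text
t 21.0 at [ 0.584  -0.2748  0.2166] yaw 5.43 -> shift [-0.06  0.03  0.02] turn -0.0 open 0.0115 F [-1.6 -0.2 -0.3]
```

Emit:
{"api": "move_arm", "payload": {"steps": [[[0.8, 0, 0, 0.15, 0], [0.8, 0, 0, 0.15, 0], [1.6, 0, 0, 0.15, 0], [2.5, 0, 0, 0.15, 0], [4, 0, 0, 0.15, 0], [4, 0, 0, 0.15, 0], [4, 1, 0, -1, 0], [4, 3, 0, -4, 0], [4, 6, 0, -8, 0], [4, 9, 0, -11, 0], [4, 9, 3, -11.5, 0], [4, 9, 3, -11.5, 0]]]}}

```text
t: 22.2
tool_pos: [0.4891, -0.2515, 0.334]
orientation: [-0.149, 3.121, -0.014]
force: [0.7, -0.2, 0.4]
opening: 0.0402
```

```bash
python3 rl.py
python3 - <<'E'
from h import *
delta(.487,.365,.30,4.4)
E
```

```text
hung 295 xr 0.0049 yr -0.03 0.03 z 0.096 0.165
hung 299 xr 0.0044 yr -0.106 -0.043 z 0.096 0.165
t 22.25 at [ 0.4895 -0.2521  0.3325] yaw 5.49 -> shift [-5.61 61.47  2.76] turn 0.019 open 0.0404 F [-0.5  0.6 -0.8]
```

Emit:
{"api": "move_arm", "payload": {"steps": [[[4, -0.4, 4.8, 0, 0], [4, -0.8, 9.6, 0, 0], [4, -1.2, 14.4, 0, 0], [4, -1.6, 19.2, 0, 0], [4, -2, 24, 0, 0], [4, -2.4, 28.8, 0, 0], [4, -2.8, 33.6, 0, 0], [4, -3.2, 38.4, 0, 0], [4, -3.6, 43.2, 0, 0.01], [4, -4.4, 48, 0, 0.019], [4, -5, 52.8, 0, 0.019], [4, -5.6, 56, 1, 0.019]]]}}

```text
t: 23.45
tool_pos: [0.4923, 0.3137, 0.3184]
orientation: [-0.123, 3.123, -0.012]
force: [1.4, 0.2, 0.5]
opening: 0.0397
```

Emit:
{"api": "move_arm", "payload": {"steps": [[[4, 0, 3, 1, 0], [4, 0, 4.3, 2.5, 0], [4, 0, 4.3, 2.5, 0], [4, 0, 4.3, 2.5, 0]]]}}

```text
t: 23.85
tool_pos: [0.4894, 0.3554, 0.2924]
orientation: [-0.123, 3.124, -0.015]
force: [0.3, 0.3, -0.5]
opening: 0.0397
```

Run:
```python
from sl import *
x,y=sleeve(.357);print(x,y);delta(x,y,.156,4.4)
```

```text
sleeve 198 [260. 226.] front 0.5271 y 0.3555 0.0099 ztop 0.1739
0.5320747084110473 0.35554078647958776
t 23.9 at [0.4897 0.3552 0.2934] yaw 4.48 -> shift [-4.   -0.17 13.81] turn 0.001 open 0.0396 F [-0.3  0.4  0.4]
```

Emit:
{"api": "move_arm", "payload": {"steps": [[[4, -2.3, -0.2, 0, 0], [4, -4, -0.2, 2, 0], [4, -4, -0.2, 6, 0], [4, -4, -0.2, 9, 0], [4, -4, -0.2, 10.3, 0], [4, -4, -0.2, 10.3, 0]]]}}

```text
t: 24.5
tool_pos: [0.5314, 0.354, 0.1903]
orientation: [-0.12, 3.124, -0.016]
force: [0.9, -0.2, 0.3]
opening: 0.0398
```

Run:
```python
from sl import *
delta(.5320,.3555,.156,4.4)
```

```text
t 24.5 at [0.5314 0.354  0.1903] yaw 4.41 -> shift [-0.02  0.18  3.43] turn 0.0 open 0.0398 F [ 0.9 -0.2  0.3]
```

Emit:
{"api": "move_arm", "payload": {"steps": [[[4, 0, 0.2, 0, 0], [4, 0, 0.2, 1.5, 0], [4, 0, 0.2, 3, 0], [4, 0, 0.2, 3.4, 0], [4, 0, 0.2, 3.4, 0], [0.8, 0, 0.2, 3.4, 0], [0.8, 0, 0.2, 3.4, 0], [0.8, 0, 0.2, 3.4, 0], [0.8, 0, 0.2, 3.4, 0], [0.8, 0, 0.2, 3.4, 0]]]}}

```text
t: 25.5
tool_pos: [0.5319, 0.3557, 0.1565]
orientation: [-0.12, 3.124, -0.016]
force: [-0.4, -0.3, 0.4]
opening: 0.0113
```

Emit:
{"api": "move_arm", "payload": {"steps": [[[0.8, 0, 0, -1.3, 0], [0.8, 0, 0, -2.6, 0], [0.8, 0, 0, -2.6, 0], [0.8, 0, 0, -2.6, 0], [0.8, 2, 0, -2.6, 0], [0.8, 4, 0, -2.6, 0], [0.8, 5, 0, -2.6, 0], [0.8, 5, 0, -2.6, 0]]]}}

```text
t: 26.3
tool_pos: [0.4807, 0.352, 0.1818]
orientation: [-0.122, 3.124, -0.017]
force: [0.2, -0.0, -0.7]
opening: 0.0114
```

Run:
```python
from tg import *
delta(.449,-.099,.185,0)
for n in("scene","top"):
    p,P=snap(n);tgs(P)
```

```text
t 26.3 at [0.4807 0.352  0.1818] yaw 4.49 -> shift [  6.68 -44.72   0.09] turn 0.078 open 0.0114 F [ 0.2 -0.  -0.7]
tg 80 x 0.4461 y mid -0.1013 w 0.058 slope -0.009 ztop 0.0775 [220. 158.]
tg 9 x 0.4462 y mid -0.0819 w 0.026 slope 0.005 ztop 0.0745 [281. 232.]
```

Emit:
{"api": "move_arm", "payload": {"steps": [[[0.8, 1, -2, 0, 0], [0.8, 2, -6, 0, 0], [0.8, 2.8, -10, 0, 0], [0.8, 3.4, -14, 0, 0], [0.8, 4, -18, 0, 0.02], [0.8, 4.6, -22, 0, 0.03], [0.8, 5, -26, 0, 0.04], [0.8, 5.4, -30, 0, 0.05], [0.8, 5.8, -34, 0, 0.06], [0.8, 6.3, -38, 0, 0.078], [0.8, 6.6, -42, 0, 0.078], [0.8, 6.6, -44.5, 0, 0.078]]]}}

```text
t: 27.6
tool_pos: [0.4509, -0.0989, 0.1859]
orientation: [0.004, 3.125, -0.015]
force: [-0.4, 1.0, -1.6]
opening: 0.0115
```

Run:
```python
from tg import *
p,P=snap("wrist");tgs(P)
p,P=snap("scene");tgs(P)
delta(.4495,-.099,.113,0)
```

```text
tg 618 x 0.4421 y mid -0.0991 w 0.06 slope -0.0 ztop 0.0729 [263. 175.]
tg 77 x 0.4462 y mid -0.1011 w 0.059 slope -0.025 ztop 0.0761 [220. 158.]
t 27.7 at [ 0.4513 -0.099   0.1858] yaw -0.3 -> shift [0.3  0.07 7.27] turn -0.005 open 0.0113 F [-0.2  0.4 -0.2]
```

Emit:
{"api": "move_arm", "payload": {"steps": [[[0.8, 0.2, 0, 3, 0], [0.8, 0.2, 0, 6, 0], [0.8, 0.2, 0, 7.25, 0], [0.8, 0.2, 0, 7.25, 0], [0.8, 0.2, 0, 7.25, 0]]]}}

```text
t: 28.2
tool_pos: [0.4514, -0.0995, 0.1136]
orientation: [0.007, 3.124, -0.016]
force: [-0.9, 0.2, 0.1]
opening: 0.0117
```

Run:
```python
from tg import *
delta(.4225,-.0993,.113,0)
p,P=snap("scene");tgs(P)
```

```text
t 28.2 at [ 0.4514 -0.0995  0.1136] yaw -0.26 -> shift [2.89 0.01 0.01] turn -0.005 open 0.0117 F [-0.9  0.2  0.1]
tg 24 x 0.4467 y mid -0.1222 w 0.017 slope -0.113 ztop 0.0746 [213. 158.]
tg 42 x 0.4464 y mid -0.0866 w 0.029 slope -0.002 ztop 0.0741 [226. 158.]
tg 21 x 0.4901 y mid -0.1001 w 0.004 slope 0.75 ztop 0.08 [219. 168.]
```

Emit:
{"api": "move_arm", "payload": {"steps": [[[0.8, 0.3, 0, 0.02, 0], [0.8, 1, 0, 0.02, 0], [0.8, 1.7, 0, 0.02, 0], [0.8, 2.4, 0, 0.02, 0], [0.8, 2.85, 0, 0.02, 0], [0.8, 2.85, 0, 0.02, 0]]]}}

```text
t: 28.85
tool_pos: [0.4223, -0.0994, 0.1135]
orientation: [0.007, 3.123, -0.015]
force: [-0.8, 1.1, -1.0]
opening: 0.0113
```

Emit:
{"api": "move_arm", "payload": {"steps": [[[0.8, 0, 0, -1, 0], [0.8, 0, 0, -2, 0], [0.8, 0, 0, -3, 0], [0.8, 0, 0, -4, 0], [0.8, 0, 0, -5, 0], [0.8, 0, 0, -7, 0], [0.8, 0, 0, -9, 0], [0.8, 0, 0, -10.5, 0], [0.8, 0, 0, -12, 0], [0.8, 0, 0, -12.9, 0], [0.8, 0, 0, -12.9, 0]]]}}

```text
t: 29.95
tool_pos: [0.4206, -0.098, 0.2439]
orientation: [0.007, 3.12, -0.015]
force: [0.2, 0.0, -1.8]
opening: 0.0112
```

Run:
```python
from tg import *
p,P=snap("scene");tgs(P)
m=(abs(P[...,0]-.45)<.03)&(abs(P[...,1]+.1)<.035)&(P[...,2]>.075)&(P[...,2]<.22)&(p.max(-1)<100);q=P[m];print(len(q),np.percentile(q,[2,50,98],axis=0).round(3).tolist())
a=np.radians(5.45)
o=np.array([.6095,-.272]);u=np.array([np.cos(a),np.sin(a)]);w=np.array([-u[1],u[0]]);o=o+.075*w;print((o-.025*u).round(4),(o-.07*u).round(4))
delta(*(o-.07*u),.2424,5.45)
```

```text
217 [[0.441, -0.126, 0.136], [0.444, -0.101, 0.158], [0.448, -0.073, 0.191]]
[ 0.5775 -0.1997] [ 0.5327 -0.204 ]
t 30.0 at [ 0.4199 -0.098   0.2428] yaw -0.27 -> shift [-11.32 -10.54   0.35] turn -0.1 open 0.0116 F [ 0.3  0.4 -1.5]
```

Emit:
{"api": "move_arm", "payload": {"steps": [[[0.8, -0.5, -1.5, 0.1, 0], [0.8, -1.5, -4, 0.1, -0.02], [0.8, -3, -7, 0.2, -0.05], [0.8, -5.5, -9, 0.3, -0.07], [0.8, -8, -10.2, 0.35, -0.1], [0.8, -10, -10.5, 0.35, -0.1], [0.8, -11.1, -10.5, 0.35, -0.1], [0.8, -11.3, -10.5, 0.35, -0.1], [0.8, -11.3, -10.5, 0.35, -0.1], [0.8, -11.3, -10.5, 0.35, -0.1]]]}}

```text
t: 31.0
tool_pos: [0.5315, -0.2031, 0.2424]
orientation: [-0.149, 3.12, -0.016]
force: [-0.3, 0.4, -1.4]
opening: 0.0115
```

Run:
```python
from h import *
delta(.5775,-.1997,.2424,5.45)
```

```text
t 31.0 at [ 0.5315 -0.2031  0.2424] yaw 5.48 -> shift [-4.61 -0.1   0.08] turn 0.001 open 0.0115 F [-0.3  0.4 -1.4]
```

Emit:
{"api": "move_arm", "payload": {"steps": [[[0.8, 0, -0.1, 0.06, 0], [0.8, -0.8, -0.1, 0.06, 0], [0.8, -2, -0.1, 0.06, 0], [0.8, -3.2, -0.1, 0.06, 0], [0.8, -4.3, -0.1, 0.06, 0], [0.8, -4.6, -0.1, 0.06, 0], [0.8, -4.6, -0.1, 0.06, 0], [0.8, -4.6, -0.1, 1, 0], [0.8, -4.6, -0.1, 2, 0], [0.8, -4.6, -0.1, 2.65, 0], [0.8, -4.6, -0.1, 2.65, 0]]]}}

```text
t: 32.1
tool_pos: [0.5772, -0.2, 0.2164]
orientation: [-0.15, 3.121, -0.016]
force: [-0.8, 0.5, -0.0]
opening: 0.0114
```

Run:
```python
from h import *
delta(.5775,-.1997,.2164,5.45)
```

```text
t 32.1 at [ 0.5772 -0.2     0.2164] yaw 5.5 -> shift [-0.03  0.03  0.  ] turn 0.001 open 0.0114 F [-0.8  0.5 -0. ]
```

Emit:
{"api": "move_arm", "payload": {"steps": [[[0.8, 0, 0, 0.15, 0], [0.8, 0, 0, 0.15, 0], [1.6, 0, 0, 0.15, 0], [2.5, 0, 0, 0.15, 0], [4, 0, 0, 0.15, 0], [4, 0, 0, 0.15, 0], [4, 1, 0, -1, 0], [4, 3, 0, -4, 0], [4, 6, 0, -8, 0], [4, 9, 0, -11, 0], [4, 9, 3, -11.5, 0], [4, 9, 6, -11.5, 0]]]}}

```text
t: 33.3
tool_pos: [0.479, -0.1481, 0.3324]
orientation: [-0.145, 3.116, -0.017]
force: [0.5, 0.1, -1.0]
opening: 0.0399
```

Emit:
{"api": "move_arm", "payload": {"steps": [[[4, 0, 4, 0, 0], [4, -1, 8.5, 0, 0], [4, -3, 12, 0, 0], [4, -6, 13.5, 0, 0], [4, -9, 13.5, 0, 0], [4, -9, 13.5, 0, 0]]]}}

```text
t: 33.9
tool_pos: [0.5579, -0.0043, 0.3324]
orientation: [-0.147, 3.116, -0.017]
force: [-0.2, -0.5, -0.8]
opening: 0.0398
```

Run:
```python
from h import *
exec(open("rl.py").read())
cv2.imwrite("pics/c7.png",cv2.resize(p[100:260,50:290,::-1],None,fx=3,fy=3,interpolation=cv2.INTER_CUBIC))
delta(.658,-.0065,.09)
p,P=snap("wrist","w7");np.savez("w7",p=p,P=P)
```

```text
hung 317 xr 0.0047 yr -0.03 0.03 z 0.098 0.165
hung 302 xr 0.0053 yr 0.045 0.104 z 0.102 0.164
hung 289 xr 0.0043 yr -0.105 -0.043 z 0.096 0.164
t 33.95 at [ 0.5564 -0.005   0.3325] yaw 5.37 -> shift [-9.59 -0.81 24.46] turn 0 open 0.0402 F [-0.6  0.7  0.2]
```

View pics/c7.png

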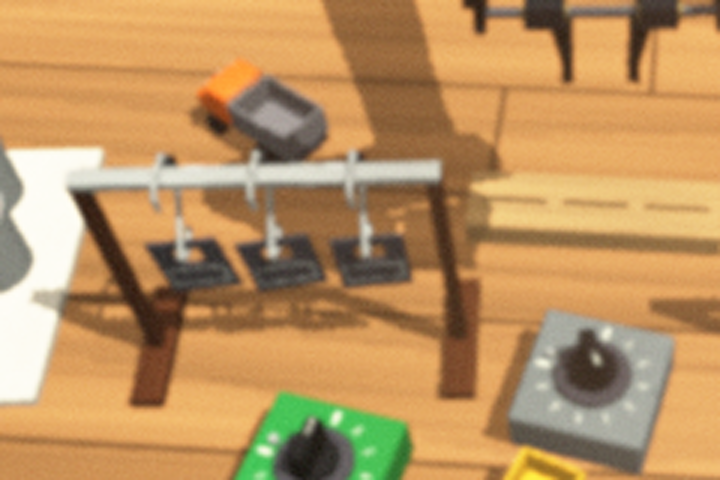

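View pics/w7.png

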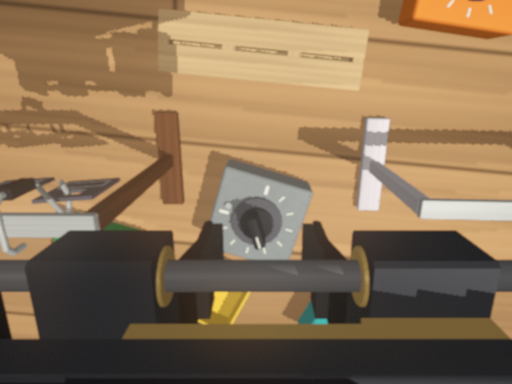

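All three tailgates hang side by side and the block is empty. On the grey timer the pin is at wrist pixel (229,204), i.e. towards -x,-y, which agrees with a timer yaw of about -11.6°.

```bash
cat > dl.py <<'E'
from h import *
def dial(p,P):
    p=p.astype(int);X,Y,Z=P[...,0],P[...,1],P[...,2]
    g=(abs(X-.658)<.05)&(abs(Y+.006)<.05)&(Z>.087)&(Z<.1);q=P[g]
    c,s,a=cv2.minAreaRect((q[:,:2]*1000).astype(np.float32))
    print('knob',len(q),np.round(c,1),np.round(s,1),round(a,1))
    w=g&(p.min(-1)>150)
    if w.any():
        m=P[w][:,:2].mean(0);d=m*1000-c;print('mark',w.sum(),m.round(4),'angle',np.degrees(np.arctan2(d[1],d[0])).round(1))
if __name__=="__main__":
    D=np.load("w7.npz");dial(D["p"],D["P"])
    X,Y,Z=[D["P"][...,i] for i in range(3)]
    g=(abs(X-.658)<.075)&(abs(Y+.006)<.075)&(Z>.044)&(Z<.057)
    n,l,s,c=cv2.connectedComponentsWithStats(g.astype(np.uint8));i=1+s[1:,4].argmax();print(cv2.minAreaRect((D["P"][l==i][:,:2]*1000).astype(np.float32)))
    s=env.observe();print(np.degrees(s["qpos"]).round(1));delta(.658,-.0065,.09)
E
python3 dl.py
python3 - <<'E'
import cv2
a=cv2.imread('pics/w7.png');cv2.imwrite('pics/w7c.png',cv2.resize(a[150:270,200:320],None,fx=5,fy=5,interpolation=cv2.INTER_CUBIC))
E
```

```text
knob 381 [655.4  -6.1] [41.5 14.2] 21.2
mark 33 [ 0.6668 -0.0018] angle 20.5
((655.1693115234375, -5.782371520996094), (120.01603698730469, 119.53071594238281), 78.5027847290039)
[  16.6   11.6   -1.3    0.9  -76.  -101.5]
t 34.0 at [ 0.5556 -0.0054  0.3328] yaw 5.34 -> shift [-9.67 -0.77 24.5 ] turn 0 open 0.04 F [ 0.7 -0.2  0.2]
```

View pics/w7c.png

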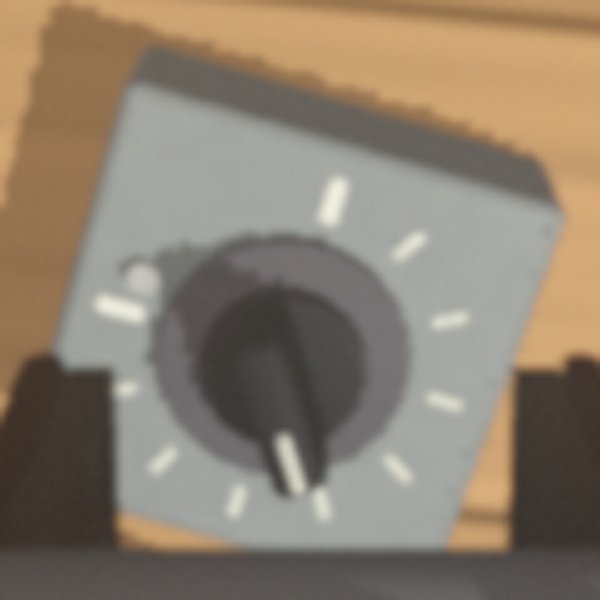

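Emit:
{"api": "move_arm", "payload": {"steps": [[[4, -2, -0.2, 0, -0.13], [4, -4, -0.4, 0, -0.26], [4, -6, -0.6, 0, -0.39], [4, -8, -0.7, 0, -0.52], [4, -9.8, -0.8, 0, -0.65], [4, -9.8, -0.8, 0, -0.78], [4, -9.8, -0.8, 0, -0.91], [4, -9.8, -0.8, 0, -1.04], [4, -9.8, -0.8, 0, -1.17], [4, -9.8, -0.8, 0, -1.3], [4, -9.8, -0.8, 0, -1.43], [4, -9.8, -0.8, 0, -1.56]]]}}

```text
t: 35.2
tool_pos: [0.6527, -0.0051, 0.3361]
orientation: [-2.31, 2.117, -0.036]
force: [-0.2, 0.3, -0.1]
opening: 0.0397
```

Emit:
{"api": "move_arm", "payload": {"steps": [[[4, 0, 0, 0, -0.14], [4, 0, 0, 0, -0.28], [4, 0, 0, 0, -0.42], [4, 0, 0, 0, -0.56], [4, 0, 0, 0, -0.7], [4, 0, 0, 0, -0.84], [4, 0, 0, 0, -0.98], [4, 0, 0, 0, -1.12], [4, 0, 0, 0, -1.26], [4, 0, 0, 0, -1.4], [4, 0, 0, 0, -1.54], [4, 0, 0, 0, -1.68]]]}}

```text
t: 36.4
tool_pos: [0.6514, -0.0059, 0.3372]
orientation: [3.114, 0.314, 0.035]
force: [0.5, -1.0, 0.1]
opening: 0.04
```

Run:
```python
from dl import *
delta(.6565,-.0065,.09,-159);print(np.degrees(env.observe()["qpos"]).round(1))
exec(open("rl.py").read())
p,P=snap("wrist");dial(p,P);p,P=snap("top");dial(p,P)
```

```text
t 36.4 at [ 0.6514 -0.0059  0.3372] yaw -168.47 -> shift [-0.03 -0.18 24.73] turn -0.165 open 0.04 F [ 0.5 -1.   0.1]
[ 14.1  21.5  13.    0.9 -80.4  87.3]
hung 342 xr 0.0048 yr -0.033 0.031 z 0.097 0.165
hung 336 xr 0.0054 yr 0.045 0.104 z 0.098 0.165
hung 311 xr 0.0046 yr -0.104 -0.043 z 0.098 0.165
knob 428 [656.3  -6.7] [41.7 13.9] 21.0
mark 34 [ 0.6666 -0.0024] angle 22.9
knob 48 [658.   -4.5] [41.4 14.1] 19.8
```

Emit:
{"api": "move_arm", "payload": {"steps": [[[4, 0, -0.2, 0, -0.1], [4, 0, -0.2, 4, -0.165], [4, 0, -0.2, 8, -0.165], [4, 0, -0.2, 12, -0.165], [4, 0, -0.2, 16, -0.165], [4, 0, -0.2, 19, -0.165], [4, 0, -0.2, 20, -0.165], [4, 0, -0.2, 20, -0.165]]]}}

```text
t: 37.35
tool_pos: [0.6553, -0.006, 0.1361]
orientation: [3.078, 0.554, 0.029]
force: [-0.6, 0.6, 0.2]
opening: 0.0403
```

Run:
```python
from dl import *
delta(.6563,-.0067,.09,-159)
```

```text
t 37.35 at [ 0.6553 -0.006   0.1361] yaw -159.59 -> shift [-0.    0.02  4.62] turn -0.01 open 0.0403 F [-0.6  0.6  0.2]
```

Emit:
{"api": "move_arm", "payload": {"grip_force": 20, "steps": [[[4, 0, 0, 2, -0.01], [4, 0, 0, 4, -0.01], [4, 0, 0, 4.6, -0.01], [4, 0, 0, 4.6, -0.01], [1, 0, 0, 4.6, -0.01], [1, 0, 0, 4.6, -0.01], [1, 0, 0, 4.6, -0.01], [1, 0, 0, 4.6, -0.01], [1, 0, 0, 4.6, -0.01]]]}}

```text
t: 38.25
tool_pos: [0.6566, -0.0067, 0.0908]
orientation: [3.075, 0.569, 0.03]
force: [0.3, -0.8, 1.4]
opening: 0.0138
```

Run:
```python
from dl import *
delta(.6563,-.0067,.09,-159);print(env.observe()["ft_torque"])
```

```text
t 38.25 at [ 0.6566 -0.0067  0.0908] yaw -159.01 -> shift [-0.03 -0.01  0.08] turn -0.0 open 0.0138 F [ 0.3 -0.8  1.4]
[-0.2879953   0.15088256  0.04014766]
```

Emit:
{"api": "move_arm", "payload": {"steps": [[[1, 0, 0, 0, 0.12], [1, 0, 0, 0, 0.24], [1, 0, 0, 0, 0.36], [1, 0, 0, 0, 0.48], [1, 0, 0, 0, 0.6], [1, 0, 0, 0, 0.72], [1, 0, 0, 0, 0.84], [1, 0, 0, 0, 0.96], [1, 0, 0, 0, 1.08], [1, 0, 0, 0, 1.2], [1, 0, 0, 0, 1.32], [1, 0, 0, 0, 1.44]]]}}

```text
t: 39.45
tool_pos: [0.6565, -0.0069, 0.0908]
orientation: [-2.695, 1.612, -0.037]
force: [0.0, -0.3, 0.7]
opening: 0.014
```

Run:
```python
from dl import *
delta(.6565,-.0067,.09,78.4);print(env.observe()["ft_torque"])
p,P=snap("top");dial(p,P)
```

```text
t 39.45 at [ 0.6565 -0.0069  0.0908] yaw 118.21 -> shift [-0.02 -0.01  0.08] turn 0.695 open 0.014 F [ 0.  -0.3  0.7]
[-0.22990424  0.35757606  0.04353203]
knob 0 [0. 0.] [0. 0.] 0.0
```

Emit:
{"api": "move_arm", "payload": {"steps": [[[1, 0, 0, 0, 0.1], [1, 0, 0, 0, 0.2], [1, 0, 0, 0, 0.3], [1, 0, 0, 0, 0.4], [1, 0, 0, 0, 0.5], [1, 0, 0, 0, 0.58], [1, 0, 0, 0, 0.64], [1, 0, 0, 0, 0.68], [1, 0, 0, 0, 0.7], [1, 0, 0, 0, 0.72], [1, 0, 0, 0, 0.72], [1, 0, 0, 0, 0.72]]]}}

```text
t: 40.7
tool_pos: [0.6564, -0.0069, 0.0908]
orientation: [-1.947, 2.454, -0.034]
force: [0.4, -0.4, -0.0]
opening: 0.0142
```

Run:
```python
from dl import *
delta(.6565,-.0067,.09,78.4);s=env.observe();print(s["ft_torque"],s["joint_torque"].round(2),np.degrees(s["qpos"]).round(1))
```

```text
t 40.7 at [ 0.6564 -0.0069  0.0908] yaw 76.86 -> shift [-0.02  0.    0.08] turn -0.027 open 0.0142 F [ 0.4 -0.4 -0. ]
[0.0289989  0.27034385 0.47488822] [ -0.49 -44.63  15.83   3.23   0.16  -0.46] [ 13.9  31.9  -6.6   1.2 -50.5 -27.8]
```

The torque jumped to 0.47 N m, so the dial is at its stop. Now back by 90°.

Emit:
{"api": "move_arm", "payload": {"steps": [[[1, 0, 0, 0, -0.04], [1, 0, 0, 0, -0.17], [1, 0, 0, 0, -0.31], [1, 0, 0, 0, -0.45], [1, 0, 0, 0, -0.59], [1, 0, 0, 0, -0.73], [1, 0, 0, 0, -0.87], [1, 0, 0, 0, -1.01], [1, 0, 0, 0, -1.15], [1, 0, 0, 0, -1.29], [1, 0, 0, 0, -1.43], [1, 0, 0, 0, -1.55]]]}}

```text
t: 41.9
tool_pos: [0.6566, -0.0068, 0.0907]
orientation: [3.11, -0.385, 0.036]
force: [0.4, 0.0, 0.1]
opening: 0.0137
```

Run:
```python
from dl import *
delta(.6565,-.0067,.09,168.4);s=env.observe();print(s["ft_torque"])
```

```text
t 41.9 at [ 0.6566 -0.0068  0.0907] yaw 165.9 -> shift [-0.01 -0.01  0.07] turn -0.044 open 0.0137 F [0.4 0.  0.1]
[ 0.17762934  0.18621464 -0.02690583]
```

Finish the turn, release, and go straight up.

Emit:
{"api": "move_arm", "payload": {"steps": [[[1, 0, 0, 0, -0.044], [1, 0, 0, 0, -0.044], [1, 0, 0, 0, -0.044], [4, 0, 0, 0, -0.044], [4, 0, 0, 0, -0.044], [4, 0, 0, 0, -0.044], [4, 0, 0, -3, -0.044], [4, 0, 0, -7, -0.044], [4, 0, 0, -12, -0.044], [4, 0, 0, -17, -0.044], [4, 0, 0, -22, -0.044], [4, 0, 0, -22, -0.044]]]}}

```text
t: 43.1
tool_pos: [0.6549, -0.0046, 0.3208]
orientation: [3.12, -0.316, 0.063]
force: [0.8, -0.4, 0.5]
opening: 0.04
```

Run:
```python
from dl import *
delta(.6565,-.0067,.09,168.4)
p,P=snap("wrist","w9");dial(p,P);p,P=snap("scene");dial(p,P)
p,P=snap("top");dial(p,P)
exec(open("rl.py").read())
w=cv2.imread("pics/w9.png")
cv2.imwrite("pics/f.png",np.hstack([cv2.resize(p[100:260,50:290,::-1],(450,300),interpolation=cv2.INTER_CUBIC),cv2.resize(w[120:300,150:360],(350,300),interpolation=cv2.INTER_CUBIC)]))
```

```text
t 43.1 at [ 0.6549 -0.0046  0.3208] yaw 168.44 -> shift [-0.74  0.14 23.06] turn 0.001 open 0.04 F [ 0.8 -0.4  0.5]
knob 475 [656.6  -7.1] [13.4 41. ] 78.3
mark 27 [ 0.667  -0.0086] angle -8.1
knob 87 [658.1  -7.7] [13.9 43. ] 77.6
mark 1 [ 0.6641 -0.0088] angle -10.2
knob 44 [656.7  -4.1] [13.2 38.3] 78.0
hung 333 xr 0.0048 yr -0.033 0.03 z 0.097 0.164
hung 339 xr 0.0057 yr 0.044 0.104 z 0.099 0.165
hung 308 xr 0.0044 yr -0.104 -0.042 z 0.098 0.164
```

View pics/f.png

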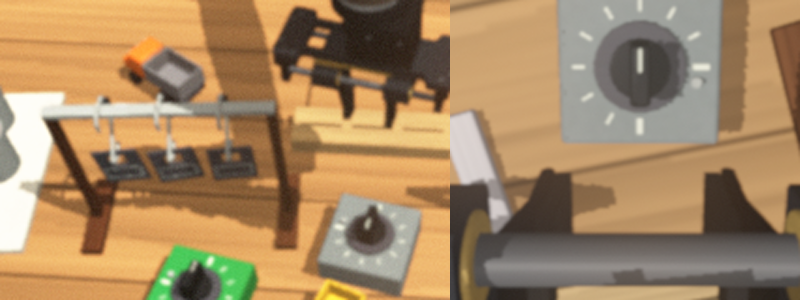

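The dial mark points at the tick three clicks back from the clockwise long tick. The bar is at -12°, against a target of -11.6°. All three tailgates hang still, and the gripper is clear.

```bash
python3 -c "
from h import *
print(ticket.close_job())"
```

```text
the job is handed in; nothing more can be done
None
```

I hung all three tailgates on the drying rail, each on its own S-hook, 75 mm apart. I then turned the grey timer's dial clockwise to its stop and back by three clicks, and handed the job in at about t = 43 s.

- **Tailgates:** in the scene camera they were unchanged over the last checks. They sat about 5 mm from the rail's line, with gaps of about 10 mm or more between neighbours.
- **Dial:** the twist at the wrist jumped to 0.47 N m at the clockwise end, which I took as the stop. Afterwards the grip bar read about -12° in all three cameras, against the -11.6° target. The small white mark alone read -8° to -10°; all of these are well within the allowed 0.17 rad.
- **Rest of the scene:** the gripper was open and well above everything at hand-in. I never moved near the trucks or the paint tin, though I did not measure their positions again at the end. The block had not moved in the looks before the second and third picks.

No check failed. The cameras disagreed with each other by 2 to 4 mm, which was within what the fits allowed.

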